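# Raise the specimen and hold the mounting press down

### The job

A cartridge case glued on a metal stub sits in the small cup of the mounting press. Wind the press's handwheel by its upright crank knob, anticlockwise seen from above, more than a full turn until it meets its stop, so that the cup is fully raised. Then press the round black button of the plunger gently down by 16 mm of its 24 mm travel, so that the dark groove on its stem is level with the top of the guide and the sprung foot presses on the case, and finish while still holding it there; leave the other things on the desk where they are.

Things in the scene. Friction and masses are not known exactly. Their poses are not given: they have to be found in the camera images.
- press: grey mounting press fixed to the desk: base 120 (x) x 320 (y) x 12 mm, origin under its centre, on the desk; x points away from the robot within 20 degrees. In its frame (mm) the handwheel's upright axis is at x 0, y -90, the plunger's at x 0, y +90. A column 24 x 44, 108 high, at x +46, y +90 carries an arm over the cup; the arm's top, the plunger's guide, is at z 108
- wheel_axis (a point): point on the handwheel's axis of turning, at the height at which the crank knob is to be gripped (112 mm above the desk); fixed
- crank_knob (a point): point to grip on the axis of the crank knob, an upright black cylinder 18 mm across, 85.5 to 129.5 mm above the desk; this point is 112 mm above the desk, 50 mm from the wheel's axis. The knob spins freely on its pin, so a gripper holding it need not turn with the wheel. The rim beneath (radius 50 mm, bar 10 mm) has its top at 83 mm
- crank (a joint): angle of the handwheel, rad, growing anticlockwise seen from above; stops at 0 and 7.4. Starts between 0 and 0.9. At 0 the crank knob is on the -x side of the axis in the press's frame. It stays where it is left and takes about 1.5 N at the knob. The cup rises 2.5 mm per rad, 18.5 mm in all
- plunger (a joint): travel of the plunger, m: 0 up (released), 0.024 fully down; spring of 2 N at the start plus 0.25 N per mm. With the cup fully raised the foot meets the case at about 11 mm and adds 0.5 N per mm from there to 21 mm, where it goes solid: about 9 N in all at 16 mm
- button_top (a point): centre of the top face of the plunger's round black button (36 mm across, 14 mm high); it is 150 mm above the desk when released and goes down with the plunger
- button: the same button as a body (with its stem), origin at the centre of its underside; 136 mm above the desk when released
- foot: sprung pressure foot under the plunger, steel disc 18 mm across and 6 mm thick, origin at the centre of its underside; 78 mm above the desk when the plunger is released
- specimen: loose aluminium stub, 27 mm across and 8 mm high, with an upright brass cartridge case 21 mm high and 11 mm across fixed on top; it stands in the cup of the press under the foot, origin at the centre of its underside
- vial: bystander: closed specimen vial, 23 mm across, 53 mm high, upright behind the press; origin at the centre of its underside
- dish: bystander: clear shallow dish, 54 mm across, 14 mm high, behind the press; origin at the centre of its underside
- loupe: bystander: folded loupe, 36 x 45 x 13 mm, at the plunger end of the press; origin at the centre of its underside
- case: bystander: single brass cartridge case, 12 mm across, 22 mm high, standing on the front of the press's base plate between wheel and cup; origin at the centre of its underside
- battery: bystander: round battery, 15 mm across, 50 mm high, upright behind the press's column; origin at the centre of its underside
Not all that is in view belongs to the job. There is more than one size of the specimen; the one meant has the size given above.

How it is judged:
On the way:
1. the handwheel has been wound to its stop while the plunger was still up (value of joint crank above 7.2 rad and value of joint plunger below 0.005 m), for 0.2 s.
At the end, for the whole second after the job is handed in: The handwheel is within 0.25 rad of its upper stop (7.4 rad), the robot is pressing the button with more than 2 N and holds the plunger 13 to 19 mm down, the foot presses on the case with more than 0.4 N, and the specimen stands upright (within 0.15 rad) in the cup (value of joint crank above 7.15 rad and value of joint plunger between 0.013 and 0.019 m and contact force between any of the fingers, the arm and button above 2 N and contact force between foot and specimen above 0.4 N and angle between specimen's own z axis and vertical below 0.15 rad); the arm keeps its last pose, push and grip.
It fails at once if the specimen is crushed: more than 15 N between foot and specimen (contact force between foot and specimen above 15 N).
It fails at once if a bystander is moved by more than 30 mm (distance of any of vial, dish, loupe, case, battery from where it was at the start of the episode above 0.03 m).
It also fails if it takes over 58 s, if anything falls off the work surface, if the arm or the gripper's body presses on something with over 40 N, if the wrist force passes 120 N, or if a joint passes its speed limit or range.

### The arm

A 7-joint arm with a two-finger parallel gripper is mounted at the origin on a cart in front of the work surface, level with it; the furniture and walls round the work are solid. World frame = base frame: x ahead of the robot, y to its left, z up, the work surface at z = 0. Lengths are in m, angles in rad, forces in N, time in s.
With the tool pointing down it reaches from about 0.425 to 0.8 m from the base axis. Payload 8.3 kg.
Tool frame: the origin (TCP) lies midway between the tips of the shut fingers; the grasp point (between the pads) lies 19 mm behind it (arm.grasp_offset is the distance from the TCP to the grasp point, in m); z points along the fingers, y is the line along which they close (so a half turn about z gives the same grasp; the last joint's range is limited). The gripper opens to 85 mm and grips with 20 to 120 N. Pads are 22 mm wide; open, the fingers measure 114 mm over their backs; the gripper's body (76 mm by 85 mm) begins 54 mm behind the grasp point. The pads swing forward as they close: fully open they stand 13 mm farther back than shut.
Start: joints at [-1.245, 0.383, 0.016, 1.37, -0.006, 1.388, -0.046], TCP at [0.237, 0.578, 0.231] pointing down, gripper open.
Joint ranges: [-2.95, 2.95], [-0.25, 2.06], [-1.52, 1.56], [0.18, 2.33], [-1.44, 4.58], [0.02, 2.06], [-3.01, 3.01]. Speed limits (rad/s): [2.39, 2.39, 3.01, 3.01, 3.14, 3.14, 3.14].

### API

Orientations are given as a 3x3 rotation matrix whose columns are the frame's x, y, z axes.
In Python, from bench import arm, eyes gives the robot as it stands.
- The arm moves only by the shell command python3 -m inch 'ROWS' [FORCE]. ROWS is JSON, a list of rows, each an object of numbers: "x", "y", "z": the shift along the tool's x, y, z each as a share of 0.8 m, from -1 to 1; "rx", "ry", "rz": the turn, a rotation vector about the tool's x, y, z each as a share of 120 degrees, from -1 to 1; "grip": the closure, from 0 (fully open) to 1 (shut). A call has 1 to 20 rows; each row shifts and turns the commanded pose from where the row before left it, along the tool's axes as they then stand; what a row does not reach is not made up. A row lasts 1/10 s, in which the tool goes at most 50 mm and 8.59 degrees, less where a joint would pass 70% of its speed; a pose out of reach is approached as far as the arm can. A call with a number of a shift or a turn outside -1 to 1 is refused whole. A call with a gripper value outside its range is refused whole. The fingers move at their own pace and stop on an object; FORCE is the grip in N (left out, the last holds). Time passes only in rows, so rows that do not move let the fingers close. It gives the time, the measured TCP pose, the force, the opening and the grip force at its end, in the units of the state.
- arm.get_state(): the state, without advancing time (a new reading comes with each control period).
- eyes.grab_frame(name): name is "scene" or "top" or "wrist"; returns the picture (400x640x3 uint8, blue, green, red); there is no depth.
- eyes.camera_params(name): a dict with "fx", "fy", "cx", "cy" (pixels), "extrinsics" (4x4, takes a point from world to camera coordinates). Camera axes: x right, y up, looking along -z (the intrinsics and any distortion apply to the point x, -y, -z); pixel columns grow to the right and rows downward; lengths in m; the calibration is good to about 2 mm. A picture is of the moment at which its call begins: read the wrist's pose just before it. camera_params takes no time and is no camera call; for the wrist camera it gives the pose at the moment of the call.
- arm.sign_off(): hands the job in; it is judged then, once.
The state is a dict: "clock": time; "joint_pos": joint angles; "joint_velocities": joint speeds; "effort": joint torques, N m; "tool_pos": TCP position; "ee_rot": TCP orientation; "wrist_force": force on the tool from outside, world axes, zero at the start; "ft_torque": the same for the moment, N m; "grip_width": finger opening in m; "grasp_force": force on a finger pad.
Only numpy, scipy, OpenCV 4.12 (cv2) and the standard library are available. Lean on these libraries where they do the work, as an engineer would, in place of code of your own. Each camera call takes 0.05 s, during which the arm holds its last target. There are 200 camera calls.

## Working session

There is one attempt and no reset: what is moved stays moved. The work goes in short steps, Python scripts to look and compute and a shell command to move; the robot and the scene stay as the last step left them, time stands still between calls to the robot, and variables do not carry over. Pictures are saved under pics/ and viewed, at most 10 in all, crops included, and the job is handed in when it is done.

```bash
ls; mkdir -p pics; python3 - <<'E'
from bench import arm, eyes
import cv2,numpy as np
for n in("scene","top"):
    cv2.imwrite(f"pics/{n}0.png",eyes.grab_frame(n)); p=eyes.camera_params(n); print(n,p["fx"],p["fy"],p["cx"],p["cy"],[k for k in p]); print(np.round(p["extrinsics"],3).tolist())
s=arm.get_state(); print(s["tool_pos"],np.round(s["ee_rot"],3).tolist(),s["clock"],s["grip_width"],arm.grasp_offset)
E
```

```text
pics
scene 460.45434016061864 460.45434016061864 310.24116890503933 200.8646102551545 ['fx', 'fy', 'cx', 'cy', 'extrinsics']
[[0.657, -0.754, 0.011, -0.325], [0.513, 0.457, 0.727, -0.402], [-0.552, -0.472, 0.687, -0.606], [0.0, 0.0, 0.0, 1.0]]
top 420.20015896053457 420.20015896053457 318.3089771897311 193.9695167827956 ['fx', 'fy', 'cx', 'cy', 'extrinsics']
[[0.017, -1.0, 0.023, 0.061], [0.983, 0.021, 0.182, -0.584], [-0.182, 0.019, 0.983, -0.916], [0.0, 0.0, 0.0, 1.0]]
[0.2367188  0.57795489 0.23036714] [[-0.925, 0.379, -0.001], [0.379, 0.925, -0.002], [0.0, -0.002, -1.0]] 0.1 0.08551534361418572 0.0187
```

View pics/top0.png

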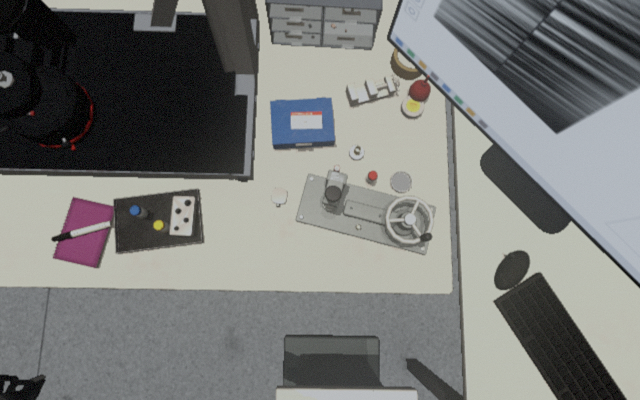

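View pics/scene0.png

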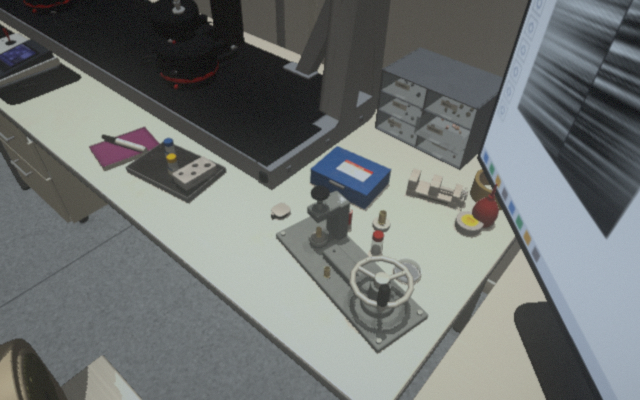

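The top view shows the press: wheel hub near (409,220), knob near (427,238) and button near (333,194). The decoy stub is at (357,152) behind the press, and the specimen in the cup under the plunger is the one meant. I'll enlarge a crop of each view to confirm this and measure.

```bash
python3 - <<'E'
import cv2,numpy as np
t=cv2.resize(cv2.imread("pics/top0.png")[140:260,285:445],None,fx=5,fy=5,interpolation=cv2.INTER_CUBIC)
s=cv2.resize(cv2.imread("pics/scene0.png")[175:355,265:435],None,fx=3.3,fy=3.3,interpolation=cv2.INTER_CUBIC)
cv2.imwrite("pics/topc.png",t);cv2.imwrite("pics/scenec.png",s)
E
```

```text
(no output)
```

View pics/topc.png

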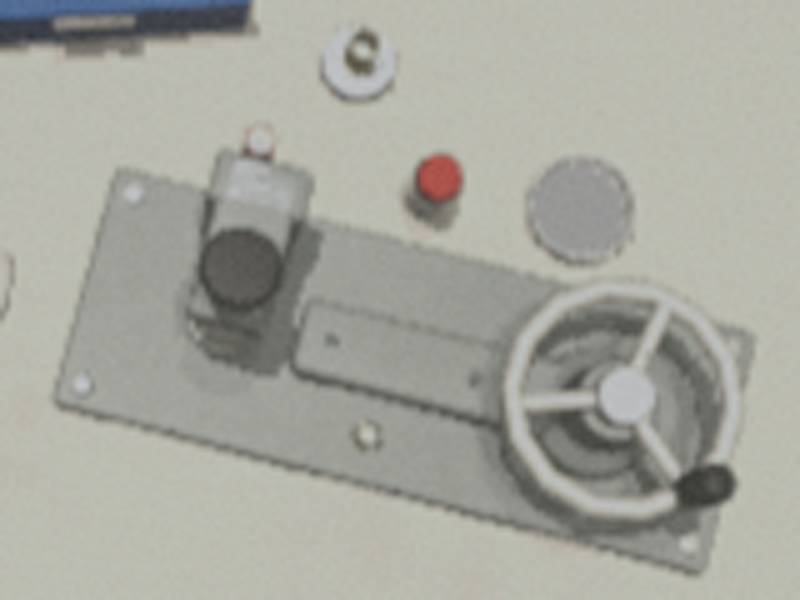

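View pics/scenec.png

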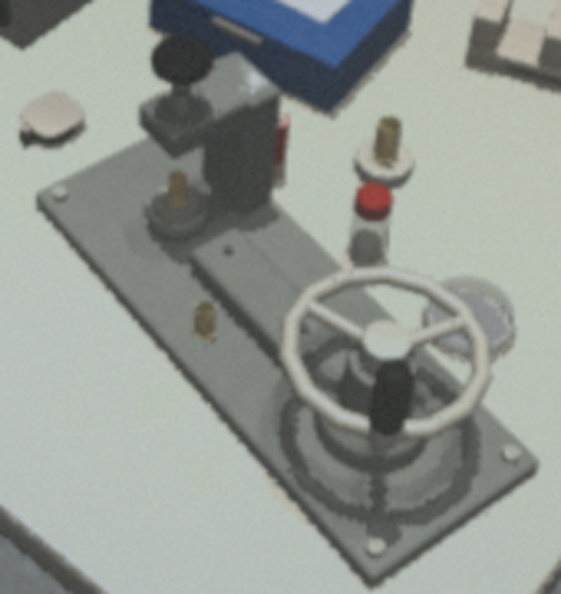

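Both crops agree. Press corners, button (242,268), hub (627,397) and knob (706,486) are in top-crop pixels. The meant specimen stands in the cup at scene-crop (178,205). The decoy, with a wider stub, is behind the press at (385,150). Next I fit the press pose from both views.

```bash
cat > h.py <<'E'
import numpy as np
from scipy.optimize import least_squares
def proj(p,P):
    c=p["extrinsics"][:3,:3]@P+p["extrinsics"][:3,3]
    return np.array([p["cx"]+p["fx"]*c[0]/-c[2],p["cy"]+p["fy"]*-c[1]/-c[2]])
def w(v,pt):
    x,y,a=v[:3];c,s=np.cos(a),np.sin(a);return np.array([x+c*pt[0]-s*pt[1],y+s*pt[0]+c*pt[1],pt[2]])
def knob(q,z): return np.array([-.05*np.cos(q),-.09-.05*np.sin(q),z])
E
python3 - <<'E'
from h import *
from bench import eyes,arm
T,S=eyes.camera_params("top"),eyes.camera_params("scene")
ft=lambda u,v:np.array([(u+.5)/5-.5+285,(v+.5)/5-.5+140]); fs=lambda u,v:np.array([(u+.5)/3.3-.5+265,(v+.5)/3.3-.5+175])
m=1e-3
D=[(T,ft(115,170),(60,160,12)),(T,ft(55,402),(-60,160,12)),(T,ft(752,330),(60,-160,12)),(T,ft(703,572),(-60,-160,12)),
(T,ft(242,268),(0,90,150)),(T,ft(706,486),108),(T,ft(622,400),(0,-90,80)),
(S,fs(38,198),(-60,160,12)),(S,fs(375,585),(-60,-160,12)),(S,fs(537,465),(60,-160,12)),(S,fs(181,55),(0,90,150)),(S,fs(391,397),107.5),(S,fs(387,350),(0,-90,80))]
f=lambda v:np.concatenate([proj(p,w(v,knob(v[3],g*m) if np.isscalar(g) else np.array(g)*m))-u for p,u,g in D])
best=min((least_squares(f,[.55,-.05,a,q]) for a in(-.2,0,.2) for q in (.2,.7)),key=lambda r:r.cost)
v=best.x;print(v,np.round(best.fun.reshape(-1,2),1).tolist())
np.save("v.npy",v)
print("axis",w(v,(0,-.09,.112)),"knob",w(v,knob(v[3],.112)),"button",w(v,(0,.09,.15)))
E
```

```text
[ 0.54596335 -0.0443419  -0.23618125  0.83067636] [[0.5, -0.8], [-0.4, 0.4], [1.6, 0.3], [1.3, 0.6], [0.3, -0.1], [0.5, 0.1], [0.8, -0.5], [-2.1, -1.5], [-0.8, -1.1], [1.5, -0.9], [-0.2, -0.2], [-0.3, 0.6], [-0.8, -0.2]]
axis [ 0.52490411 -0.13184338  0.112     ] knob [ 0.48348254 -0.1598479   0.112     ] button [0.5670226  0.04315958 0.15      ]
```

```bash
python3 -m inch '[{"z":-0.0125,"rz":-0.062},{"z":-0.0125,"rz":-0.062},{"z":-0.0125,"rz":-0.062},{"x":-0.0286,"y":-0.0434},{"x":-0.0286,"y":-0.0434},{"x":-0.0286,"y":-0.0434},{"x":-0.0286,"y":-0.0434},{"x":-0.0286,"y":-0.0434},{"x":-0.0286,"y":-0.0434},{"x":-0.0286,"y":-0.0434},{"x":-0.0286,"y":-0.0434},{}]'
```

```text
invalid input
```

```bash
python3 -m inch '[{"x":0,"y":0,"z":-0.0125,"rx":0,"ry":0,"rz":-0.062,"grip":0}]'; python3 -m inch '[{"z":-0.0125,"rz":-0.062}]'; python3 -m inch --help | head -20
```

```text
clock: 0.2
tool_pos: [0.2364, 0.5774, 0.2392]
ee_rot: [[-0.967, 0.255, -0.001], [0.255, 0.967, -0.004], [0.0, -0.004, -1.0]]
wrist_force: [-0.3, 1.2, -0.1]
grip_width: 0.0852
grasp_force: 0.0invalid input
invalid input: not JSON, or not a number
```

```bash
python3 -m inch '[{"x":0,"y":0,"z":-0.0125,"rx":0,"ry":0,"rz":-0.062,"grip":0},{"x":0,"y":0,"z":-0.0125,"rx":0,"ry":0,"rz":-0.062,"grip":0},{"x":-0.0286,"y":-0.0434,"z":0,"rx":0,"ry":0,"rz":0,"grip":0},{"x":-0.0286,"y":-0.0434,"z":0,"rx":0,"ry":0,"rz":0,"grip":0},{"x":-0.0286,"y":-0.0434,"z":0,"rx":0,"ry":0,"rz":0,"grip":0},{"x":-0.0286,"y":-0.0434,"z":0,"rx":0,"ry":0,"rz":0,"grip":0},{"x":-0.0286,"y":-0.0434,"z":0,"rx":0,"ry":0,"rz":0,"grip":0},{"x":-0.0286,"y":-0.0434,"z":0,"rx":0,"ry":0,"rz":0,"grip":0},{"x":-0.0286,"y":-0.0434,"z":0,"rx":0,"ry":0,"rz":0,"grip":0},{"x":-0.0286,"y":-0.0434,"z":0,"rx":0,"ry":0,"rz":0,"grip":0},{"x":0,"y":0,"z":0,"rx":0,"ry":0,"rz":0,"grip":0}]'
```

```text
clock: 1.3
tool_pos: [0.424, 0.2943, 0.2613]
ee_rot: [[-1.0, 0.01, 0.001], [0.01, 1.0, -0.002], [-0.001, -0.002, -1.0]]
wrist_force: [-0.3, -0.6, -0.5]
grip_width: 0.0852
grasp_force: 0.0
```

```bash
python3 -m inch '[{"x":-0.0068,"y":-0.0516,"z":0,"rx":0,"ry":0,"rz":0,"grip":0},{"x":-0.0068,"y":-0.0516,"z":0,"rx":0,"ry":0,"rz":0,"grip":0},{"x":-0.0068,"y":-0.0516,"z":0,"rx":0,"ry":0,"rz":0,"grip":0},{"x":-0.0068,"y":-0.0516,"z":0,"rx":0,"ry":0,"rz":0,"grip":0.4},{"x":-0.0068,"y":-0.0516,"z":0,"rx":0,"ry":0,"rz":0,"grip":0.4},{"x":-0.0068,"y":-0.0516,"z":0,"rx":0,"ry":0,"rz":0,"grip":0.4},{"x":-0.0068,"y":-0.0516,"z":0,"rx":0,"ry":0,"rz":0,"grip":0.4},{"x":-0.0068,"y":-0.0516,"z":0,"rx":0,"ry":0,"rz":0,"grip":0.4},{"x":-0.0068,"y":-0.0516,"z":0,"rx":0,"ry":0,"rz":0,"grip":0.4},{"x":-0.0068,"y":-0.0516,"z":0,"rx":0,"ry":0,"rz":0,"grip":0.4},{"x":-0.0068,"y":-0.0516,"z":0,"rx":0,"ry":0,"rz":0,"grip":0.4},{"x":0,"y":0,"z":0,"rx":0,"ry":0,"rz":0,"grip":0.4},{"x":0,"y":0,"z":0,"rx":0,"ry":0,"rz":0,"grip":0.4}]'; python3 - <<'E'
from h import *
from bench import eyes
import cv2
p=eyes.camera_params("wrist");f=eyes.grab_frame("wrist");v=np.load("v.npy")
for n,P in (("axis83",w(v,(0,-.09,.083))),("knobtop",w(v,knob(v[3],.1295))),("btn",w(v,(0,.09,.15)))): print(n,proj(p,P))
import pickle;pickle.dump(p,open("wp.pkl","wb"));cv2.imwrite("pics/w1.png",f)
E
```

```text
clock: 2.6
tool_pos: [0.4801, -0.1539, 0.2609]
ee_rot: [[-1.0, 0.002, -0.001], [0.002, 1.0, -0.0], [0.001, -0.0, -1.0]]
wrist_force: [0.4, 0.9, 0.4]
grip_width: 0.0512
grasp_force: 0.0
axis83 [341.35622311 222.82592751]
knobtop [311.45159111 194.55861735]
btn [555.43121258 297.48187357]
```

View pics/w1.png

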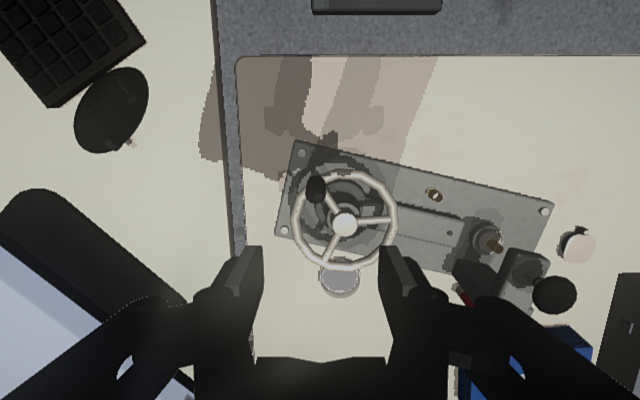

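The wrist view shows the rim centre at (344,221), the knob's silhouette centre at (316,189) and the button at (554,294). These are within a few pixels of the predictions, so I'll refit with them.

```bash
python3 - <<'E'
from h import *
from bench import eyes,arm
import pickle
T,S=eyes.camera_params("top"),eyes.camera_params("scene");W=pickle.load(open("wp.pkl","rb"))
ft=lambda u,v:np.array([(u+.5)/5-.5+285,(v+.5)/5-.5+140]); fs=lambda u,v:np.array([(u+.5)/3.3-.5+265,(v+.5)/3.3-.5+175]);fw=lambda u,v:np.array([u,v])
m=1e-3
D=[(T,ft(115,170),(60,160,12)),(T,ft(55,402),(-60,160,12)),(T,ft(752,330),(60,-160,12)),(T,ft(703,572),(-60,-160,12)),
(T,ft(242,268),(0,90,150)),(T,ft(706,486),108),(T,ft(622,400),(0,-90,80)),
(S,fs(181,55),(0,90,150)),(S,fs(391,397),107.5),(S,fs(387,350),(0,-90,80)),
(W,fw(344,221),(0,-90,80)),(W,fw(316,189),107.5),(W,fw(554,294),(0,90,150)),(W,fw(296,141),(-60,-160,12)),(W,fw(555,203),(-60,160,12)),(W,fw(275,235),(60,-160,12))]
f=lambda v:np.concatenate([proj(p,w(v,knob(v[3],g*m) if np.isscalar(g) else np.array(g)*m))-u for p,u,g in D])
b=least_squares(f,np.load("v.npy"),loss="soft_l1");v=b.x;print(v,np.round(f(v).reshape(-1,2),1).tolist())
np.save("v.npy",v)
C=-W["extrinsics"][:3,:3].T@W["extrinsics"][:3,3];print("cam",C)
print("axis",w(v,(0,-.09,.112)),"knob",w(v,knob(v[3],.112)),"button",w(v,(0,.09,.15)))
print("tcp",arm.get_state()["tool_pos"])
E
```

```text
[ 0.54618815 -0.0426396  -0.23686436  0.8357516 ] [[-0.2, -0.9], [-1.2, 0.3], [0.9, 0.3], [0.5, 0.6], [-0.6, -0.3], [-0.2, -0.0], [-0.0, -0.6], [-0.8, -0.7], [-1.0, -0.1], [-1.5, -0.8], [-1.1, 1.0], [-2.2, -0.6], [3.4, 3.8], [-3.7, -1.9], [1.0, -0.3], [-3.5, 0.7]]
cam [ 0.41016281 -0.15240375  0.40248219]
axis [ 0.52506914 -0.13012667  0.112     ] knob [ 0.48377097 -0.15831286  0.112     ] button [0.56730717 0.04484747 0.15      ]
tcp [ 0.48030063 -0.15260856  0.26085625]
```

```bash
python3 -m inch '[{"x":-0.0044,"y":-0.0056,"z":0.03,"rx":0,"ry":0,"rz":0,"grip":0.4},{"x":0,"y":0,"z":0.04,"rx":0,"ry":0,"rz":0,"grip":0.4},{"x":0,"y":0,"z":0.04,"rx":0,"ry":0,"rz":0,"grip":0.4},{"x":0,"y":0,"z":0.04,"rx":0,"ry":0,"rz":0,"grip":0.4},{"x":0,"y":0,"z":0.04,"rx":0,"ry":0,"rz":0,"grip":0.4},{"x":0,"y":0,"z":0.02,"rx":0,"ry":0,"rz":0,"grip":0.4},{"x":0,"y":0,"z":0,"rx":0,"ry":0,"rz":0,"grip":0.4},{"x":0,"y":0,"z":0,"rx":0,"ry":0,"rz":0,"grip":0.4}]' 40; python3 - <<'E'
from h import *
from bench import eyes
import cv2,pickle
p=eyes.camera_params("wrist");f=eyes.grab_frame("wrist");v=np.load("v.npy")
pickle.dump(p,open("wp2.pkl","wb"))
print(proj(p,w(v,(0,-.09,.083))),proj(p,w(v,knob(v[3],.1295))))
cv2.imwrite("pics/w2.png",f)
E
```

```text
clock: 3.45
tool_pos: [0.4842, -0.1566, 0.0937]
ee_rot: [[-1.0, -0.003, -0.0], [-0.003, 1.0, 0.0], [0.0, 0.0, -1.0]]
wrist_force: [-0.3, -0.1, -1.0]
grip_width: 0.0511
grasp_force: 0.0
[368.65556432 325.5679408 ] [311.40834678 307.29993223]
```

View pics/w2.png

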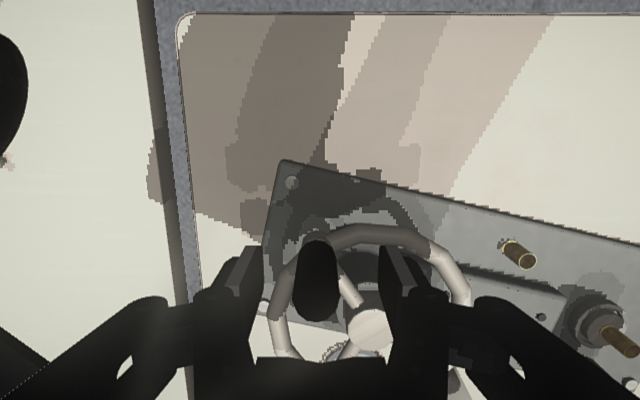

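The knob stands between the pads with its top at (316,303), nearly centred. The hub is at (370,328), matching the fit. I'll grip now.

```bash
python3 -m inch '[{"x":0,"y":0,"z":0,"rx":0,"ry":0,"rz":0,"grip":1},{"x":0,"y":0,"z":0,"rx":0,"ry":0,"rz":0,"grip":1},{"x":0,"y":0,"z":0,"rx":0,"ry":0,"rz":0,"grip":1},{"x":0,"y":0,"z":0,"rx":0,"ry":0,"rz":0,"grip":1},{"x":0,"y":0,"z":0,"rx":0,"ry":0,"rz":0,"grip":1}]' 40; python3 - <<'E'
import numpy as np
# path of commanded knob: phi from 213 deg, 15 deg steps; shares dx_tool=-dX/.8, dy=dY/.8
a=np.radians(211+15*np.arange(27))
X=.05*np.cos(a);Y=.05*np.sin(a)
for i in range(26): print(i+1,211+15*(i+1),round(-(X[i+1]-X[i])/.8,4),round((Y[i+1]-Y[i])/.8,4))
E
```

```text
clock: 4.0
tool_pos: [0.4845, -0.1579, 0.0943]
ee_rot: [[-1.0, -0.001, 0.002], [-0.001, 1.0, 0.0], [-0.002, 0.0, -1.0]]
wrist_force: [-1.2, 1.2, 7.0]
grip_width: 0.0165
grasp_force: 38.9
1 226 -0.0102 -0.0128
2 241 -0.0131 -0.0097
3 256 -0.0152 -0.006
4 271 -0.0162 -0.0018
5 286 -0.0161 0.0024
6 301 -0.015 0.0065
7 316 -0.0128 0.0102
8 331 -0.0097 0.0131
9 346 -0.006 0.0152
10 361 -0.0018 0.0162
11 376 0.0024 0.0161
12 391 0.0065 0.015
13 406 0.0102 0.0128
14 421 0.0131 0.0097
15 436 0.0152 0.006
16 451 0.0162 0.0018
17 466 0.0161 -0.0024
18 481 0.015 -0.0065
19 496 0.0128 -0.0102
20 511 0.0097 -0.0131
21 526 0.006 -0.0152
22 541 0.0018 -0.0162
23 556 -0.0024 -0.0161
24 571 -0.0065 -0.015
25 586 -0.0102 -0.0128
26 601 -0.0131 -0.0097
```

```bash
python3 -m inch '[{"x":-0.0105,"y":-0.0124,"z":0,"rx":0,"ry":0,"rz":0,"grip":1},{"x":-0.0135,"y":-0.0092,"z":0,"rx":0,"ry":0,"rz":0,"grip":1},{"x":-0.0154,"y":-0.0055,"z":0,"rx":0,"ry":0,"rz":0,"grip":1},{"x":-0.0163,"y":-0.0012,"z":0,"rx":0,"ry":0,"rz":0,"grip":1},{"x":0,"y":0,"z":0,"rx":0,"ry":0,"rz":0,"grip":1}]'
python3 -m inch '[{"x":-0.016,"y":0.003,"z":0,"rx":0,"ry":0,"rz":0,"grip":1},{"x":-0.0147,"y":0.007,"z":0,"rx":0,"ry":0,"rz":0,"grip":1},{"x":-0.0124,"y":0.0106,"z":0,"rx":0,"ry":0,"rz":0,"grip":1},{"x":-0.0092,"y":0.0135,"z":0,"rx":0,"ry":0,"rz":0,"grip":1},{"x":0,"y":0,"z":0,"rx":0,"ry":0,"rz":0,"grip":1}]'
```

```text
clock: 4.5
tool_pos: [0.5307, -0.1804, 0.0943]
ee_rot: [[-1.0, -0.002, 0.003], [-0.002, 1.0, -0.001], [-0.003, -0.001, -1.0]]
wrist_force: [0.5, 1.4, 7.2]
grip_width: 0.017
grasp_force: 40.0
clock: 5.0
tool_pos: [0.5719, -0.1513, 0.0943]
ee_rot: [[-1.0, -0.003, 0.002], [-0.003, 1.0, 0.001], [-0.002, 0.001, -1.0]]
wrist_force: [1.0, 0.8, 5.7]
grip_width: 0.0166
grasp_force: 40.0
```

```bash
python3 - <<'E'
import numpy as np
a=np.radians(335.6+15*np.arange(18))
P=np.c_[.5265+.05*np.cos(a),-.1307+.05*np.sin(a)]; P[0]=[.5719,-.1513]
d=np.diff(P,axis=0)/.8*[-1,1]
for i,r in enumerate(d): print(i+1,np.round(r,4),np.round(P[i+1],4))
E
```

```text
1 [-0.0049  0.0155] [ 0.5758 -0.1389]
2 [-0.0005  0.0163] [ 0.5763 -0.1258]
3 [0.0037 0.0159] [ 0.5733 -0.1131]
4 [0.0077 0.0144] [ 0.5672 -0.1016]
5 [0.0111 0.0119] [ 0.5582 -0.0921]
6 [0.0139 0.0086] [ 0.5472 -0.0852]
7 [0.0156 0.0047] [ 0.5347 -0.0814]
8 [0.0163 0.0005] [ 0.5216 -0.0809]
9 [ 0.0159 -0.0037] [ 0.5089 -0.0839]
10 [ 0.0144 -0.0077] [ 0.4974 -0.09  ]
11 [ 0.0119 -0.0111] [ 0.4879 -0.099 ]
12 [ 0.0086 -0.0139] [ 0.481 -0.11 ]
13 [ 0.0047 -0.0156] [ 0.4772 -0.1225]
14 [ 0.0005 -0.0163] [ 0.4767 -0.1356]
15 [-0.0037 -0.0159] [ 0.4797 -0.1483]
16 [-0.0077 -0.0144] [ 0.4858 -0.1598]
17 [-0.0111 -0.0119] [ 0.4948 -0.1693]
```

```bash
python3 -m inch '[{"x":-0.0049,"y":0.0155,"z":0,"rx":0,"ry":0,"rz":0,"grip":1},{"x":-0.0005,"y":0.0163,"z":0,"rx":0,"ry":0,"rz":0,"grip":1},{"x":0.0037,"y":0.0159,"z":0,"rx":0,"ry":0,"rz":0,"grip":1},{"x":0.0077,"y":0.0144,"z":0,"rx":0,"ry":0,"rz":0,"grip":1},{"x":0.0111,"y":0.0119,"z":0,"rx":0,"ry":0,"rz":0,"grip":1},{"x":0.0139,"y":0.0086,"z":0,"rx":0,"ry":0,"rz":0,"grip":1},{"x":0.0156,"y":0.0047,"z":0,"rx":0,"ry":0,"rz":0,"grip":1},{"x":0.0163,"y":0.0005,"z":0,"rx":0,"ry":0,"rz":0,"grip":1},{"x":0,"y":0,"z":0,"rx":0,"ry":0,"rz":0,"grip":1}]'
python3 -m inch '[{"x":0.0159,"y":-0.0037,"z":0,"rx":0,"ry":0,"rz":0,"grip":1},{"x":0.0144,"y":-0.0077,"z":0,"rx":0,"ry":0,"rz":0,"grip":1},{"x":0.0119,"y":-0.0111,"z":0,"rx":0,"ry":0,"rz":0,"grip":1},{"x":0.0086,"y":-0.0139,"z":0,"rx":0,"ry":0,"rz":0,"grip":1},{"x":0.0047,"y":-0.0156,"z":0,"rx":0,"ry":0,"rz":0,"grip":1},{"x":0.0005,"y":-0.0163,"z":0,"rx":0,"ry":0,"rz":0,"grip":1},{"x":-0.0037,"y":-0.0159,"z":0,"rx":0,"ry":0,"rz":0,"grip":1},{"x":0,"y":0,"z":0,"rx":0,"ry":0,"rz":0,"grip":1}]'
```

```text
clock: 5.9
tool_pos: [0.5191, -0.0811, 0.0943]
ee_rot: [[-1.0, -0.002, 0.001], [-0.002, 1.0, 0.002], [-0.001, 0.002, -1.0]]
wrist_force: [-2.1, 4.3, 7.5]
grip_width: 0.0172
grasp_force: 40.2
clock: 6.7
tool_pos: [0.4805, -0.1508, 0.0943]
ee_rot: [[-1.0, -0.0, 0.005], [-0.0, 1.0, -0.0], [-0.005, -0.0, -1.0]]
wrist_force: [6.4, 1.1, 5.4]
grip_width: 0.0165
grasp_force: 40.8
```

```bash
python3 -m inch '[{"x":-0.0029,"y":-0.0059,"z":0,"rx":0,"ry":0,"rz":0,"grip":1},{"x":-0.0035,"y":-0.0055,"z":0,"rx":0,"ry":0,"rz":0,"grip":1},{"x":-0.0041,"y":-0.0051,"z":0,"rx":0,"ry":0,"rz":0,"grip":1},{"x":0,"y":0,"z":0,"rx":0,"ry":0,"rz":0,"grip":1}]'
python3 -m inch '[{"x":-0.0046,"y":-0.0047,"z":0,"rx":0,"ry":0,"rz":0,"grip":1},{"x":0,"y":0,"z":0,"rx":0,"ry":0,"rz":0,"grip":1}]'
python3 -m inch '[{"x":-0.0051,"y":-0.0042,"z":0,"rx":0,"ry":0,"rz":0,"grip":1},{"x":0,"y":0,"z":0,"rx":0,"ry":0,"rz":0,"grip":1}]'
```

```text
clock: 7.1
tool_pos: [0.4883, -0.1631, 0.0943]
ee_rot: [[-1.0, -0.001, 0.003], [-0.001, 1.0, 0.0], [-0.003, 0.0, -1.0]]
wrist_force: [4.9, 1.9, 7.4]
grip_width: 0.0167
grasp_force: 41.0
clock: 7.3
tool_pos: [0.4918, -0.1668, 0.0943]
ee_rot: [[-1.0, -0.002, 0.003], [-0.002, 1.0, 0.001], [-0.003, 0.001, -1.0]]
wrist_force: [3.7, 2.2, 6.9]
grip_width: 0.0166
grasp_force: 41.0
clock: 7.5
tool_pos: [0.4945, -0.1692, 0.0942]
ee_rot: [[-1.0, -0.002, -0.0], [-0.002, 1.0, 0.003], [0.0, 0.003, -1.0]]
wrist_force: [-3.5, 5.7, 14.7]
grip_width: 0.0167
grasp_force: 41.9
```

The angle is at about 590°, where the stop is expected, and the reaction is building. One more small push will confirm it.

```bash
python3 -m inch '[{"x":-0.004,"y":-0.003,"z":0,"rx":0,"ry":0,"rz":0,"grip":1},{"x":0,"y":0,"z":0,"rx":0,"ry":0,"rz":0,"grip":1},{"x":0,"y":0,"z":0,"rx":0,"ry":0,"rz":0,"grip":1},{"x":0,"y":0,"z":0,"rx":0,"ry":0,"rz":0,"grip":1}]'
```

```text
clock: 7.9
tool_pos: [0.4948, -0.1694, 0.0939]
ee_rot: [[-1.0, -0.002, -0.006], [-0.003, 1.0, 0.007], [0.006, 0.007, -1.0]]
wrist_force: [-17.0, 14.4, 29.2]
grip_width: 0.0168
grasp_force: 43.6
```

Firm stop: the TCP no longer moves and the force is rising. I'll back off the push, release and lift.

```bash
python3 -m inch '[{"x":0.004,"y":0.003,"z":0,"rx":0,"ry":0,"rz":0,"grip":1},{"x":0,"y":0,"z":0,"rx":0,"ry":0,"rz":0,"grip":1},{"x":0,"y":0,"z":0,"rx":0,"ry":0,"rz":0,"grip":0.4},{"x":0,"y":0,"z":0,"rx":0,"ry":0,"rz":0,"grip":0.4},{"x":0,"y":0,"z":0,"rx":0,"ry":0,"rz":0,"grip":0.4},{"x":0,"y":0,"z":0,"rx":0,"ry":0,"rz":0,"grip":0.4},{"x":0,"y":0,"z":-0.02,"rx":0,"ry":0,"rz":0,"grip":0.4},{"x":0,"y":0,"z":-0.04,"rx":0,"ry":0,"rz":0,"grip":0.4},{"x":0,"y":0,"z":-0.04,"rx":0,"ry":0,"rz":0,"grip":0.4},{"x":0,"y":0,"z":-0.04,"rx":0,"ry":0,"rz":0,"grip":0.4},{"x":0,"y":0,"z":0,"rx":0,"ry":0,"rz":0,"grip":1}]'
python3 - <<'E'
from h import *
from bench import eyes
import cv2
p=eyes.camera_params("wrist");f=eyes.grab_frame("wrist");v=np.load("v.npy")
print(proj(p,w(v,(0,-.09,.083))),"knob at stop",proj(p,w(v,knob(7.4,.1295))),proj(p,w(v,knob(7.0,.1295))),"btn",proj(p,w(v,(0,.09,.15))))
t=eyes.grab_frame("top")
t=cv2.resize(t[140:260,285:445],None,fx=4,fy=4,interpolation=cv2.INTER_CUBIC)[:400]
cv2.imwrite("pics/w3.png",f)
E
```

```text
clock: 9.0
tool_pos: [0.4963, -0.1717, 0.2095]
ee_rot: [[-1.0, -0.0, 0.007], [-0.0, 1.0, -0.001], [-0.007, -0.001, -1.0]]
wrist_force: [0.5, -0.3, 0.1]
grip_width: 0.038
grasp_force: 0.0
[368.84421255 224.4045095 ] knob at stop [322.84555472 204.14515258] [346.16490437 186.16822071] btn [638.10993418 317.84504182]
```

View pics/w3.png

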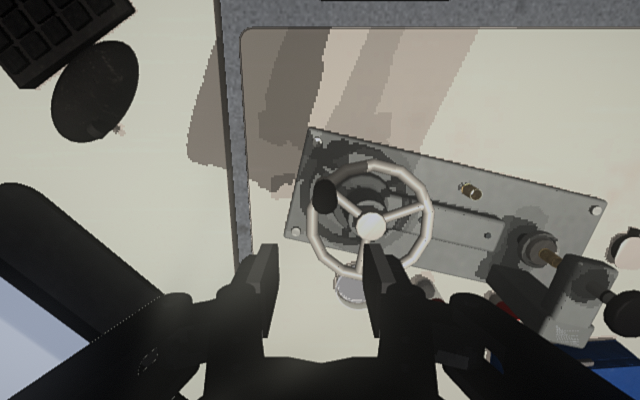

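At the stop the knob sits at (325,194) with the hub at (370,225), which agrees with about 7.4 rad. Moving over the button with the fingers shut.

```bash
python3 -m inch '[{"x":-0.015,"y":0.045,"z":0,"rx":0,"ry":0,"rz":0,"grip":1},{"x":-0.015,"y":0.045,"z":0,"rx":0,"ry":0,"rz":0,"grip":1},{"x":-0.015,"y":0.045,"z":0,"rx":0,"ry":0,"rz":0,"grip":1},{"x":-0.015,"y":0.045,"z":0,"rx":0,"ry":0,"rz":0,"grip":1},{"x":-0.015,"y":0.045,"z":0,"rx":0,"ry":0,"rz":0,"grip":1},{"x":-0.015,"y":0.045,"z":0,"rx":0,"ry":0,"rz":0,"grip":1},{"x":0,"y":0,"z":0.03,"rx":0,"ry":0,"rz":0,"grip":1},{"x":0,"y":0,"z":0.01,"rx":0,"ry":0,"rz":0,"grip":1},{"x":0,"y":0,"z":0,"rx":0,"ry":0,"rz":0,"grip":1}]'
python3 - <<'E'
from h import *
from bench import eyes
import cv2
p=eyes.camera_params("wrist");v=np.load("v.npy");f=eyes.grab_frame("wrist");s=eyes.grab_frame("scene")
print("btn",proj(p,w(v,(0,.09,.15))), "scene btn",proj(eyes.camera_params("scene"),w(v,(0,.09,.15))))
s=cv2.resize(s[110:260,255:375],None,fx=2.667,fy=2.667,interpolation=cv2.INTER_CUBIC)
cv2.imwrite("pics/w4.png",np.hstack([f[:,160:560],s[:400]]))
E
```

```text
clock: 10.0
tool_pos: [0.5643, 0.0443, 0.1707]
ee_rot: [[-1.0, 0.0, -0.005], [0.0, 1.0, -0.002], [0.005, -0.002, -1.0]]
wrist_force: [-0.4, 0.5, 0.3]
grip_width: 0.0001
grasp_force: 0.0
btn [318.64755354 249.90169386] scene btn [318.73461705 190.61674742]
```

View pics/w4.png

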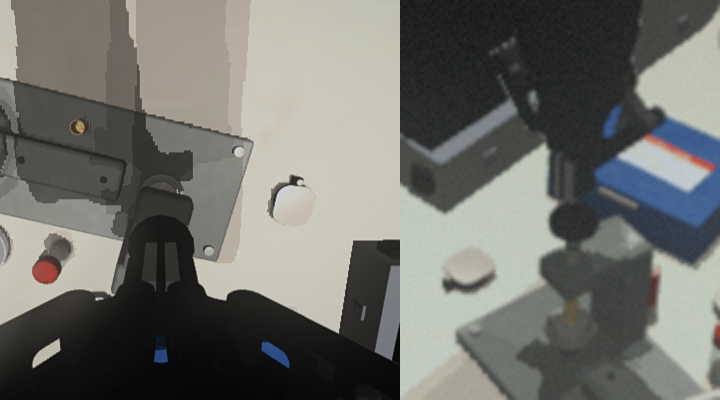

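The fingertips are centred over the black button: its column is 161 against 160 for the fingers in the crop, and its near edge is at row 215, as predicted. Descending to contact.

```bash
python3 -m inch '[{"x":-0.002,"y":0,"z":0.01,"rx":0,"ry":0,"rz":0,"grip":1},{"x":0,"y":0,"z":0.01,"rx":0,"ry":0,"rz":0,"grip":1},{"x":0,"y":0,"z":0,"rx":0,"ry":0,"rz":0,"grip":1},{"x":0,"y":0,"z":0,"rx":0,"ry":0,"rz":0,"grip":1}]'
python3 -m inch '[{"x":0,"y":0,"z":0.005,"rx":0,"ry":0,"rz":0,"grip":1},{"x":0,"y":0,"z":0,"rx":0,"ry":0,"rz":0,"grip":1},{"x":0,"y":0,"z":0,"rx":0,"ry":0,"rz":0,"grip":1}]'
python3 -m inch '[{"x":0,"y":0,"z":0.005,"rx":0,"ry":0,"rz":0,"grip":1},{"x":0,"y":0,"z":0,"rx":0,"ry":0,"rz":0,"grip":1},{"x":0,"y":0,"z":0,"rx":0,"ry":0,"rz":0,"grip":1}]'
```

```text
clock: 10.5
tool_pos: [0.5675, 0.0453, 0.1571]
ee_rot: [[-1.0, -0.001, -0.001], [-0.001, 1.0, -0.0], [0.001, -0.0, -1.0]]
wrist_force: [0.2, 0.5, 1.1]
grip_width: 0.0001
grasp_force: 0.0
clock: 10.8
tool_pos: [0.5677, 0.0455, 0.1533]
ee_rot: [[-1.0, -0.001, -0.0], [-0.001, 1.0, -0.0], [0.0, -0.0, -1.0]]
wrist_force: [0.1, 0.1, 0.7]
grip_width: -0.0001
grasp_force: 0.0
clock: 11.1
tool_pos: [0.5678, 0.0455, 0.1493]
ee_rot: [[-1.0, -0.001, 0.0], [-0.001, 1.0, -0.0], [-0.0, -0.0, -1.0]]
wrist_force: [-0.1, 0.5, 0.7]
grip_width: -0.0
grasp_force: 0.6
```

```bash
for i in 1; do python3 -m inch '[{"x":0,"y":0,"z":0.0025,"rx":0,"ry":0,"rz":0,"grip":1},{"x":0,"y":0,"z":0,"rx":0,"ry":0,"rz":0,"grip":1},{"x":0,"y":0,"z":0,"rx":0,"ry":0,"rz":0,"grip":1}]'; done
python3 -m inch '[{"x":0,"y":0,"z":0.005,"rx":0,"ry":0,"rz":0,"grip":1},{"x":0,"y":0,"z":0,"rx":0,"ry":0,"rz":0,"grip":1},{"x":0,"y":0,"z":0,"rx":0,"ry":0,"rz":0,"grip":1}]'
python3 -m inch '[{"x":0,"y":0,"z":0.005,"rx":0,"ry":0,"rz":0,"grip":1},{"x":0,"y":0,"z":0,"rx":0,"ry":0,"rz":0,"grip":1},{"x":0,"y":0,"z":0,"rx":0,"ry":0,"rz":0,"grip":1}]'
```

```text
clock: 11.4
tool_pos: [0.5678, 0.0455, 0.1474]
ee_rot: [[-1.0, -0.001, 0.0], [-0.001, 1.0, 0.0], [-0.0, 0.0, -1.0]]
wrist_force: [-0.4, 1.5, 1.9]
grip_width: 0.0
grasp_force: 0.9
clock: 11.7
tool_pos: [0.5678, 0.0455, 0.1433]
ee_rot: [[-1.0, -0.001, 0.0], [-0.001, 1.0, -0.0], [-0.0, -0.0, -1.0]]
wrist_force: [0.8, 0.5, 2.9]
grip_width: -0.0002
grasp_force: 1.4
clock: 12.0
tool_pos: [0.5679, 0.0455, 0.1394]
ee_rot: [[-1.0, -0.001, 0.0], [-0.001, 1.0, 0.0], [-0.0, 0.0, -1.0]]
wrist_force: [0.2, 0.3, 4.3]
grip_width: 0.0001
grasp_force: 1.9
```

```bash
python3 -m inch '[{"x":0,"y":0,"z":0.0035,"rx":0,"ry":0,"rz":0,"grip":1},{"x":0,"y":0,"z":0,"rx":0,"ry":0,"rz":0,"grip":1},{"x":0,"y":0,"z":0,"rx":0,"ry":0,"rz":0,"grip":1}]'
python3 -m inch '[{"x":0,"y":0,"z":0.0035,"rx":0,"ry":0,"rz":0,"grip":1},{"x":0,"y":0,"z":0,"rx":0,"ry":0,"rz":0,"grip":1},{"x":0,"y":0,"z":0,"rx":0,"ry":0,"rz":0,"grip":1},{"x":0,"y":0,"z":0,"rx":0,"ry":0,"rz":0,"grip":1},{"x":0,"y":0,"z":0,"rx":0,"ry":0,"rz":0,"grip":1}]'
python3 - <<'E'
from h import *
from bench import eyes,arm
import cv2
F=[]
for i in range(4): s=eyes.grab_frame("scene");F.append(arm.get_state()["wrist_force"][2])
print(F,arm.get_state()["tool_pos"])
cv2.imwrite("pics/s5.png",cv2.resize(s[160:280,265:425],None,fx=5,fy=5,interpolation=cv2.INTER_CUBIC))
E
```

```text
clock: 12.3
tool_pos: [0.5679, 0.0455, 0.1369]
ee_rot: [[-1.0, -0.001, 0.0], [-0.001, 1.0, 0.0], [-0.0, 0.0, -1.0]]
wrist_force: [-0.6, -0.7, 6.4]
grip_width: -0.0
grasp_force: 3.1
clock: 12.8
tool_pos: [0.5679, 0.0455, 0.1343]
ee_rot: [[-1.0, -0.001, 0.001], [-0.001, 1.0, 0.0], [-0.001, 0.0, -1.0]]
wrist_force: [-1.7, 0.1, 8.2]
grip_width: -0.0
grasp_force: 4.1
[np.float64(8.065477823845807), np.float64(8.663124358086016), np.float64(8.18148810540022), np.float64(7.338896149020875)] [0.56787525 0.04552842 0.13432989]
```

View pics/s5.png

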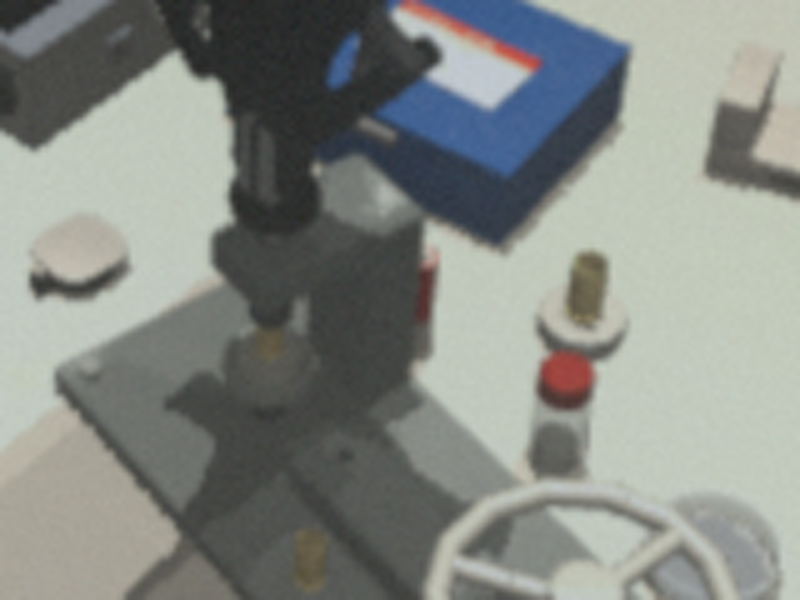

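The button is down just above the arm at crop (273,205), and the foot rests on the upright case at (270,330). Travel is about 15.7 mm and the force about 8.2 N, as expected for this depth with the foot on the case. Handing in.

```bash
python3 -c "
from bench import arm
print(arm.sign_off())"
```

```text
the job is handed in; nothing more can be done
None
```

I wound the handwheel to its stop, and I handed in still holding the button about 15.7 mm down (about 8 N) with the foot on the upright case; the hand-in gave no verdict.

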